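Load the vacuum desiccator and pump it down

ROBOT

A 7-joint arm with a two-finger parallel gripper is mounted at the origin on a cart in front of the work surface, level with it; the furniture and walls round the work are solid. World frame = base frame: x ahead of the robot, y to its left, z up, the work surface at z = 0. Lengths are in m, angles in rad, forces in N, time in s.
With the tool pointing down it reaches from about 0.4 to 0.9 m from the base axis. Payload 5.5 kg.
Tool frame: the origin (TCP) lies midway between the tips of the shut fingers; the grasp point (between the pads) lies 19 mm behind it; z points along the fingers, y is the direction in which the jaws open and shut (so a half turn about z gives the same grasp; the last joint's range is limited). The gripper opens to 85 mm and grips with 20 to 120 N. Pads are 22 mm wide; open, the fingers measure 114 mm over their backs; the gripper's body (76 mm by 85 mm) begins 54 mm behind the grasp point. The pads swing forward as they close: fully open they stand 13 mm farther back than shut.
Start: joints at [1.608, 0.501, -0.427, 1.55, 0.221, 1.138, -0.21], TCP at [0.146, -0.633, 0.231] pointing down, gripper open.
Joint ranges: [-2.88, 2.88], [-0.31, 2.03], [-1.54, 1.56], [0.2, 2.42], [-1.41, 4.55], [0.19, 2.02], [-2.57, 2.57]. Speed limits (rad/s): [2.57, 2.57, 3.14, 3.14, 3.14, 3.14, 3.14].

INTERFACE

Orientations are given as [roll, pitch, yaw] about the fixed x, y, z axes, in that order (R = Rz(yaw) Ry(pitch) Rx(roll)).
In Python, from rig import env gives the robot as it stands. Calls block until the motion is done:
- env.move_to(position, orientation): joint-space move of the TCP to a pose.
- env.line_to(position, orientation=None, vel=0.15, force_limit=None): straight line of the TCP; orientation=None keeps the orientation; vel is the mean speed in m/s. With force_limit (N) it stops when the force on the tool has changed by that much, and returns True; else False.
- env.move_j(angles): joint-space move.
- env.open_gripper() and env.clamp(force=None): open the fingers fully, or close them until they stop; force is the grip in N (None keeps the last).
- env.dwell(seconds).
- env.solve_ik(position, orientation): joint angles nearest the present ones, or None.
- env.get_obs(): the state.
- env.capture(name): name is "scene" or "side" or "wrist"; returns a dict with "image" (480x640x3 uint8, blue, green, red), "fx", "fy", "cx", "cy" (pixels), "R" (3x3) and "t" (3): a world point X has camera coordinates R X + t; the wrist camera has in their place "mount" (4x4, takes a point from camera to tool coordinates, whose origin is the TCP and whose axes are the flange's). Camera axes: x right, y down, z forward; pixel columns grow to the right and rows downward; lengths in m; the calibration is good to about 2 mm. A picture is of the moment at which its call begins: read the wrist's pose just before it. There is no depth.
A pose or a line that the arm cannot do raises env.PlanningError and nothing moves.
- env.finish_job(): hands the job in, once; it reports no verdict.
The state is a dict: "t": time; "q": joint angles; "joint_vel": joint speeds; "tau": joint torques, N m; "eef_pos": TCP position; "eef_rot": TCP orientation; "wrist_force": force on the tool from outside, world axes, zero at the start; "moment": the same for the moment, N m; "grip_width": finger opening in m.
Only numpy, scipy, OpenCV 4.12 (cv2) and the standard library are available. Lean on these libraries where they do the work, as an engineer would, in place of code of your own. Each camera call takes 0.05 s, during which the arm holds its last target.

TASK

Put the sample jars away under vacuum: swing the desiccator's lid up until its gas struts hold it open by themselves, stand every sample jar that is on the bench upright on the shelf inside, and shut the lid fully again. Then, with the lid shut, pump it down with the hand pump beside it: four full strokes of the lever, letting it spring right back up after each, so that the gauge needle ends on the long fourth mark and no further. Leave the beaker and the covered dish where they stand.

Things in the scene. Friction and masses are not known exactly. Their poses are not given: they have to be found in the camera images.
- chest: the vacuum desiccator: a low metal chest fixed to the bench, perhaps turned a little, 190 mm deep (x axis, from its front to the hinge) and 300 mm wide (y axis, left seen from the front); origin at the centre of its underside. Inside 166 x 276 mm, walls 12 mm. A gas strut lies along each side wall, out to 168 mm from the middle. The hand pump stands on its right (-y) side.
- shelf_mid (a point): centre of the top face of the flat white perforated shelf plate inside the chest, 36 mm above the bench; the walls round it stand 63 mm higher than the plate. Axes as the chest.
- lid_hinge (a point): middle of the lid's hinge line at the back of the chest, along the chest's y axis: 103 mm behind the middle of the chest (+x) and 104 mm above the bench. Axes as the chest.
- lid (a joint): opening angle of the lid (rad): 0 shut, 1.60 wide open, just past upright. A clear sheet 12 mm thick in a metal frame, 203 x 300 mm, 0.7 kg. Two gas struts help: let go below about 0.85 rad it sinks shut, above that the struts push it on to 1.60 and hold it. Moving it takes up to about 5 N at the handle; the motion is damped.
- lid_handle (a point): middle of the lid's handle, a round steel bar 13 mm thick, 164 mm long, parallel to the hinge, on two black posts 75 mm either side. It is at the lid's front edge, 193 mm from the hinge along the lid and 52 mm off it square to the lid; 34 mm gap between bar and lid. Shut, it is 156 mm above the bench. Axes turn with the lid (x towards the hinge, z out of its top face). When open, it is behind the lid.
- lever_grip (a point): point on top of the round grey grip (22 mm thick, 62 mm long) of the pump lever, 24 mm from its free end and 128 mm from the pivot. The lever points to the front of the chest (-x) and at rest slopes up 0.28 rad; the point rides with it and sinks about 52 mm in a full stroke. Pressing it down takes 4 to 8 N.
- needle (a joint): angle of the needle of the round gauge on the pump (rad): 0 at the start, 0.60 more (one mark) for each full stroke of the lever, and it stays there while the lever springs back. A stroke that stops short moves it less; it never goes back. Marks at 0, 0.6, 1.2 ... 4.2; the long thick one is the fourth after zero, at 2.40.
- pump_lever (a joint): angle of the hand pump's lever (rad): 0 up at rest, 0.42 fully pressed down against its stop; a spring brings it back up.
- jar1_mid (a point): centre of a sample jar: a squat clear jar with a white lid and a paper label, 50 mm in diameter and 53 mm high, 0.13 to 0.27 kg, bottom-heavy, standing upright; this point is half-way up, z axis up along the jar. Two to four of the four jars are there.
- jar2_mid (a point): centre of a sample jar: a squat clear jar with a white lid and a paper label, 50 mm in diameter and 53 mm high, 0.13 to 0.27 kg, bottom-heavy, standing upright; this point is half-way up, z axis up along the jar. Two to four of the four jars are there.
- jar3_mid (a point): centre of a sample jar: a squat clear jar with a white lid and a paper label, 50 mm in diameter and 53 mm high, 0.13 to 0.27 kg, bottom-heavy, standing upright; this point is half-way up, z axis up along the jar. Two to four of the four jars are there.
- jar4_mid (a point): centre of a sample jar: a squat clear jar with a white lid and a paper label, 50 mm in diameter and 53 mm high, 0.13 to 0.27 kg, bottom-heavy, standing upright; this point is half-way up, z axis up along the jar. Two to four of the four jars are there.
- beaker: a small beaker with blue contents, 45 mm wide and 55 mm high, a bystander; origin at the centre of its underside.
- dish: a covered culture dish with pinkish contents, 61 mm wide and 16 mm high, a bystander; origin at the centre of its underside.
There are look-alikes about, which are no part of the job. What is shaped like the part that bears jar2_mid but green or yellow is not meant.

How it is judged:
By the outcome, as a careful person would: the job done as asked, in the order asked, and still so for the second after the job is handed in, with the robot touching nothing.
Of jar1, jar2, jar3, jar4 only 2 to 4 are there at a start; the rules pass over those that are not, and their reading is None.
At some moment in a run one of jar1, jar2, jar3, jar4 may be knocked a few centimetres aside while the robot is not near it.
It also fails if it takes over 210 s, if anything falls off the work surface, if the arm or the gripper's body presses on something with over 40 N, if the wrist force passes 120 N, or if a joint passes its speed limit or range.

## Working session

There is one attempt and no reset: what is moved stays moved. The work goes in short steps, each a Python script; the robot and the scene stay as the last script left them, time stands still between calls to the robot, and variables do not carry over. Pictures are saved under pics/ and viewed, and the job is handed in when it is done.

```bash
ls; mkdir -p pics
python3 - <<'E'
from rig import env
import cv2
o=env.get_obs(); print(o['t'],o['eef_pos'],o['eef_rot'],o['grip_width'])
for n in ['scene','side','wrist']:
    c=env.capture(n); cv2.imwrite(f'pics/{n}0.png',c['image'])
    print(n,c['fx'],c['fy'],c['cx'],c['cy'],c.get('R'),c.get('t'),c.get('mount'))
E
```

```text
pics
0.0 [ 0.14529489 -0.63284875  0.23024748] [-3.13963468e+00 -6.76965606e-05  2.25764653e-01] 0.0853858810865025
scene 585.1622162955405 585.1622162955405 308.1674148172465 233.59399537864175 [[-0.78653201 -0.61714487 -0.02235211]
 [-0.3497842   0.47503422 -0.80746115]
 [ 0.50893852 -0.62727562 -0.58949714]] [0.46183132 0.22334438 1.10168104] None
side 509.1185976055673 509.1185976055673 318.32532692107884 249.3934820230094 [[-0.83959514 -0.54319591 -0.00426614]
 [-0.25829859  0.40612554 -0.87655227]
 [ 0.4778722  -0.73484709 -0.48128777]] [0.47195658 0.19489372 0.97514813] None
wrist 346.96222947628496 346.96222947628496 324.10531320463997 234.44078787657213 None None [[-7.19173440e-04 -9.52033794e-01 -3.05992057e-01  7.81232598e-02]
 [ 9.99999558e-01 -4.99186430e-04 -7.97180076e-04  6.96619608e-04]
 [ 6.06195290e-04 -3.05992495e-01  9.52033731e-01 -1.41918361e-01]
 [ 0.00000000e+00  0.00000000e+00  0.00000000e+00  1.00000000e+00]]
```

View pics/scene0.png

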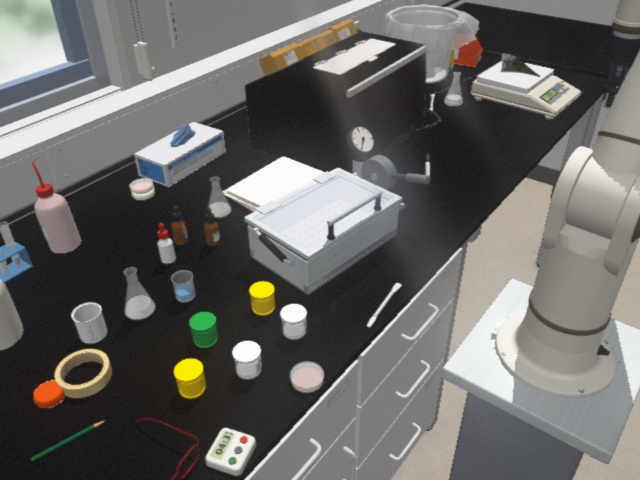

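View pics/side0.png

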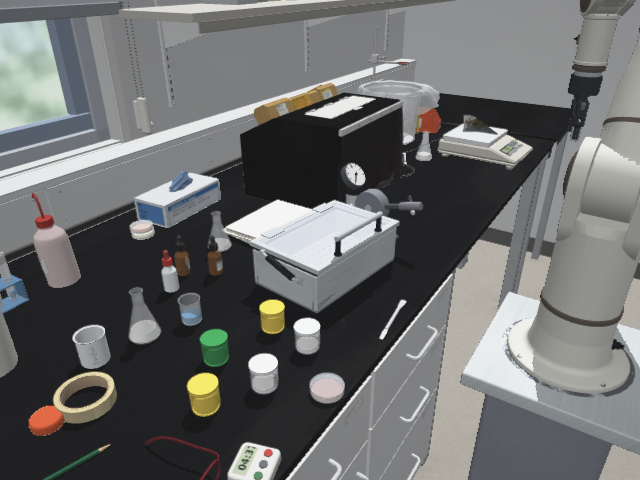

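View pics/wrist0.png

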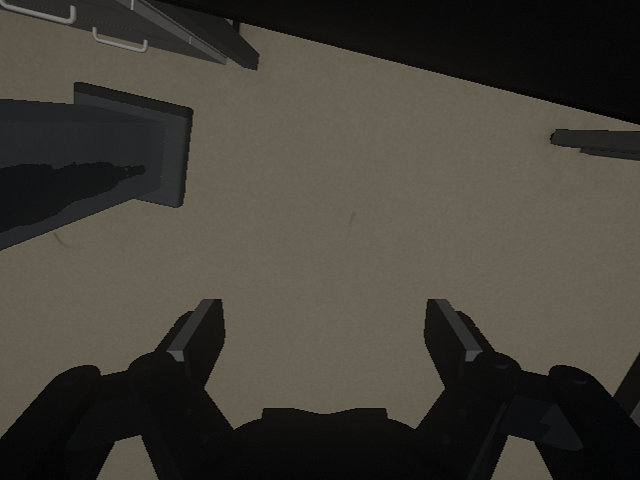

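The two white-lided jars are at scene (293,321) and (247,359). The chest is centred near (325,225) with its handle from (331,228) to (381,196). The pump gauge is at (361,139) and the lever grip near (425,165). The beaker is at (183,286) and the dish at (307,376). The yellow and green jars are look-alikes. I'll zoom in to measure.

```bash
cat > h.py <<'E'
from rig import env
import numpy as np, cv2
from scipy.spatial.transform import Rotation as Ro
def cam(n):
    if n=='wrist':
        o=env.get_obs(); c=env.capture(n)
        Rt=Ro.from_euler('xyz',o['eef_rot']).as_matrix(); M=np.array(c['mount'])
        Rwc=Rt@M[:3,:3]; C=Rt@M[:3,3]+np.array(o['eef_pos'])
        c['R']=Rwc.T; c['t']=-Rwc.T@C
    else: c=env.capture(n)
    return c
def ray(c,uv):
    R=np.array(c['R']);C=-R.T@np.array(c['t'])
    d=R.T@np.array([(uv[0]-c['cx'])/c['fx'],(uv[1]-c['cy'])/c['fy'],1]); return C,d/np.linalg.norm(d)
def onz(c,uv,z):
    C,d=ray(c,uv); return C+d*(z-C[2])/d[2]
def tri(c1,u1,c2,u2):
    A,a=ray(c1,u1);B,b=ray(c2,u2)
    s=np.linalg.lstsq(np.stack([a,-b],1),B-A,rcond=None)[0]
    P,Q=A+a*s[0],B+b*s[1]; return (P+Q)/2,np.linalg.norm(P-Q)
def proj(c,X):
    p=np.array(c['R'])@np.array(X)+np.array(c['t']); return np.array([c['fx']*p[0]/p[2]+c['cx'],c['fy']*p[1]/p[2]+c['cy']])
def zoom(img,x0,y0,w,h,k,name):
    cv2.imwrite('pics/'+name,cv2.resize(img[y0:y0+h,x0:x0+w],None,fx=k,fy=k,interpolation=cv2.INTER_CUBIC))
E
python3 - <<'E'
import cv2
from h import zoom
s=cv2.imread('pics/scene0.png');d=cv2.imread('pics/side0.png')
zoom(s,235,120,200,150,4,'z_s1.png'); zoom(d,235,150,200,150,4,'z_d1.png')
zoom(s,140,260,200,140,4,'z_s2.png')
E
```

```text
(no output)
```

View pics/z_s1.png

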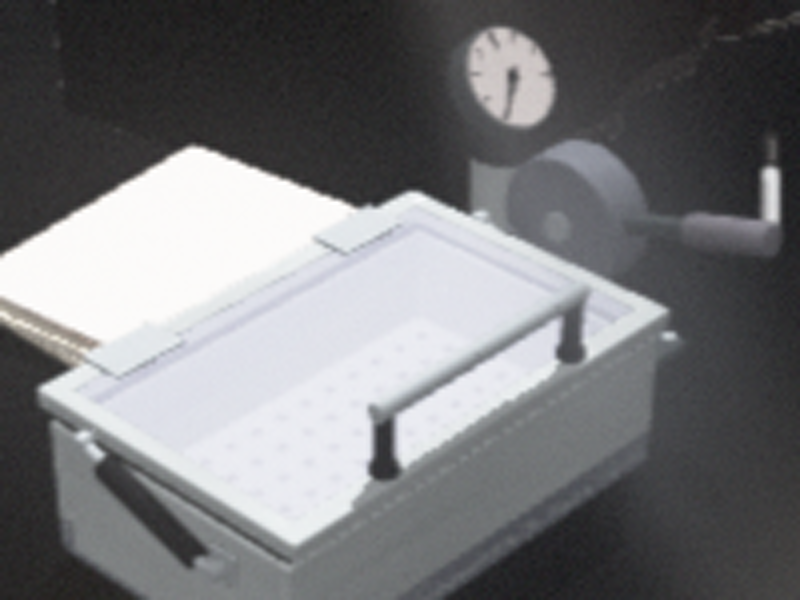

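View pics/z_d1.png

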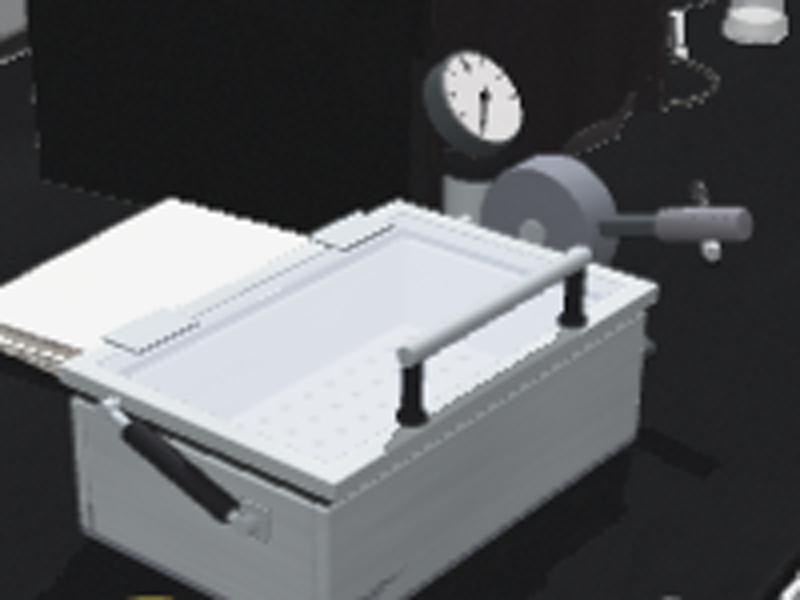

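View pics/z_s2.png

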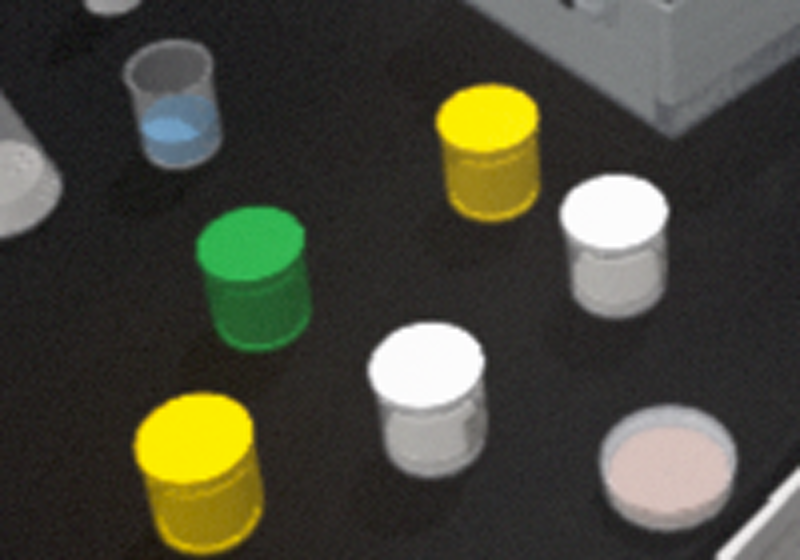

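```bash
cat > m1.py <<'E'
from h import *
cs,cd=cam('scene'),cam('side')
S=lambda x,y:(235+x/4,120+y/4); D=lambda x,y:(235+x/4,150+y/4)
P={'barL':((376,410),(405,356)),'barR':((583,293),(583,255)),
'fl':((295,549),(336,488)),'fr':((668,312),(658,290)),'br':((412,194),(400,202)),'bl':((40,392),(62,372)),
'gripend':((770,237),(742,222)),'gripstart':((686,228),(660,222)),'gauge':((512,77),(482,97)),'hub':((558,228),(530,234))}
for k,(a,b) in P.items():
    print(k,*tri(cs,S(*a),cd,D(*b)), onz(cs,S(*a),.114)[:2].round(4),onz(cd,D(*b),.114)[:2].round(4))
z=lambda x,y:(140+x/4,260+y/4)
for k,u,zz in [('j1',(614,213),.053),('j2',(427,365),.053),('beakTop',(169,65),.055),('dish',(670,462),.012),('yel1',(488,120),.053),('grn',(250,243),.053),('yel2',(194,437),.053)]:
    print(k,onz(cs,z(*u),zz).round(4))
print('cams',-np.array(cs['R']).T@cs['t'],-np.array(cd['R']).T@cd['t'])
E
python3 m1.py
```

```text
barL [0.47065048 0.07201234 0.14278799] 0.0021236407997901672 [0.4964 0.0387] [0.4974 0.0253]
barR [ 0.44005544 -0.07624825  0.15074793] 0.00014771679918057097 [ 0.47   -0.1267] [ 0.4743 -0.1487]
fl [0.46539686 0.14801613 0.10185608] 0.002394574311295832 [0.4572 0.1596] [0.453  0.1653]
fr [ 0.42763563 -0.15553855  0.10061364] 0.0038947442854957073 [ 0.4201 -0.138 ] [ 0.4142 -0.1281]
br [ 0.61731823 -0.16450866  0.11161013] 0.0029483984785420455 [ 0.6168 -0.1617] [ 0.6124 -0.1588]
bl [0.67621376 0.11232373 0.092579  ] 0.002606792754826102 [0.6551 0.1339] [0.6474 0.1431]
gripend [ 0.40714331 -0.23379945  0.12101415] 0.0022771294060223916 [ 0.4137 -0.2453] [ 0.4114 -0.2479]
gripstart [ 0.46210218 -0.23251486  0.10858397] 0.0025996082296590598 [ 0.4594 -0.2251] [ 0.4556 -0.22  ]
gauge [ 0.61024064 -0.26098751  0.15488014] 0.0008163438871096604 [ 0.6543 -0.3287] [ 0.6624 -0.3575]
hub [ 0.55553812 -0.23549502  0.07565956] 0.00023639599419908276 [ 0.5215 -0.18  ] [ 0.5168 -0.1591]
j1 [0.4225 0.2537 0.053 ]
j2 [0.428  0.3796 0.053 ]
beakTop [0.6769 0.309  0.055 ]
dish [0.3289 0.3307 0.012 ]
yel1 [0.5161 0.2399 0.053 ]
grn [0.5486 0.3736 0.053 ]
yel2 [0.4808 0.4714 0.053 ]
cams [-0.11932047  0.86997827  0.84010263] [-0.01940296  0.89379833  0.64217483]
```

Run:
```python
from h import *
q0=np.array(env.get_obs()['q'])
for p in [(.146,-.633,.4),(.45,0,.45),(.45,.25,.40),(.6,0,.45),(.5,-.2,.4),(.44,0,.2)]:
    for y in [0,-.12,-np.pi+.2,np.pi-.2,np.pi/2,-np.pi/2]:
        s=env.solve_ik(list(p),[np.pi,0,y]); print(p,round(y,2),None if s is None else np.round(s,2))
```

```text
(0.146, -0.633, 0.4) 0 [ 1.58  0.4  -0.4   1.32  0.15  1.46 -0.38]
(0.146, -0.633, 0.4) -0.12 [ 1.56  0.39 -0.38  1.32  0.14  1.46 -0.49]
(0.146, -0.633, 0.4) -2.94 [ 2.08  0.77 -1.47  1.3   0.77  1.7   2.54]
(0.146, -0.633, 0.4) 2.94 [ 1.94  0.54 -1.02  1.3   0.45  1.54  2.35]
(0.146, -0.633, 0.4) 1.57 [ 1.79  0.45 -0.73  1.31  0.3   1.49  1.09]
(0.146, -0.633, 0.4) -1.57 [ 1.37  0.37 -0.09  1.33  0.03  1.45 -1.86]
(0.45, 0, 0.45) 0 [ 1.63 -0.2  -1.46  1.67 -0.2   1.5  -1.38]
(0.45, 0, 0.45) -0.12 [ 1.62 -0.18 -1.46  1.67 -0.18  1.49 -1.52]
(0.45, 0, 0.45) -2.94 [ 1.07 -0.02 -1.09  1.67 -0.02  1.48  1.75]
(0.45, 0, 0.45) 2.94 [ 1.55 -0.11 -1.47  1.67 -0.11  1.48  1.47]
(0.45, 0, 0.45) 1.57 [ 1.12 -0.03 -1.13  1.67 -0.02  1.48 -0.02]
(0.45, 0, 0.45) -1.57 None
(0.45, 0.25, 0.4) 0 [-0.17  0.12 -0.43  1.65  0.05  1.38 -2.18]
(0.45, 0.25, 0.4) -0.12 [-0.37  0.11 -0.21  1.65  0.02  1.38 -2.27]
(0.45, 0.25, 0.4) -2.94 [ 0.42  0.25 -1.16  1.63  0.23  1.41  1.  ]
(0.45, 0.25, 0.4) 2.94 [ 0.49  0.3  -1.29  1.63  0.29  1.43  0.54]
(0.45, 0.25, 0.4) 1.57 [ 0.49  0.3  -1.29  1.63  0.29  1.43 -0
[... 497 characters left out ...]
 -0.12 [ 1.04  0.23 -0.84  1.59  0.17  1.4  -1.51]
(0.5, -0.2, 0.4) -2.94 [ 1.29  0.35 -1.23  1.58  0.33  1.45  1.81]
(0.5, -0.2, 0.4) 2.94 [ 1.31  0.37 -1.26  1.58  0.35  1.45  1.39]
(0.5, -0.2, 0.4) 1.57 [ 1.21  0.29 -1.09  1.58  0.26  1.43  0.1 ]
(0.5, -0.2, 0.4) -1.57 [-0.71  0.37  1.37  1.64 -0.37  1.44 -2.44]
(0.44, 0, 0.2) 0 [ 0.97  0.32 -1.17  2.07  0.36  0.98 -1.97]
(0.44, 0, 0.2) -0.12 [ 0.96  0.31 -1.16  2.07  0.35  0.97 -2.08]
(0.44, 0, 0.2) -2.94 [ 0.89  0.27 -1.07  2.07  0.29  0.96  1.43]
(0.44, 0, 0.2) 2.94 [ 1.04  0.38 -1.28  2.07  0.44  1.01  0.9 ]
(0.44, 0, 0.2) 1.57 [ 0.83  0.25 -1.    2.07  0.26  0.95 -0.3 ]
(0.44, 0, 0.2) -1.57 [ 1.11  0.52 -1.45  2.07  0.6   1.09  2.52]
```

Run:
```python
from h import *
env.move_j([1.4,.3,-.1,1.32,.03,1.45,-.3])
o=env.get_obs();print(o['eef_pos'],o['t'])
env.move_j([0,.05,0,1.6,0,1.45,0])
o=env.get_obs();print(o['eef_pos'],o['eef_rot'],o['t'])
for p,y in [((.45,0,.17),1.45),((.6,-.03,.28),1.45),((.68,-.03,.29),1.45),((.72,-.03,.3),1.45),((.42,-.24,.1),1.45),((.42,.25,.05),1.57),((.42,.38,.05),1.57)]:
    s=env.solve_ik(list(p),[np.pi,0,y]); print(p,None if s is None else np.round(s,2))
c=cam('wrist'); cv2.imwrite('pics/w1.png',c['image'])
```

```text
[ 0.13049377 -0.63093619  0.44627213] 1.125
[ 0.50946204 -0.0279873   0.45546065] [3.10000917e+00 2.83791724e-04 1.56869945e+00] 3.65
(0.45, 0, 0.17) [-0.03  0.2  -0.03  2.1   0.01  0.84 -0.19]
(0.6, -0.03, 0.28) [-0.    0.34  0.01  1.64 -0.    1.17 -0.11]
(0.68, -0.03, 0.29) [-0.    0.48  0.01  1.41 -0.01  1.25 -0.11]
(0.72, -0.03, 0.3) [-0.01  0.55  0.02  1.27 -0.01  1.32 -0.11]
(0.42, -0.24, 0.1) [ 0.26  0.37  0.24  2.09 -0.14  0.7   0.47]
(0.42, 0.25, 0.05) [-0.33  0.48 -0.31  2.08  0.25  0.62 -0.82]
(0.42, 0.38, 0.05) [-0.4   0.62 -0.49  1.89  0.41  0.74 -1.12]
```

View pics/w1.png

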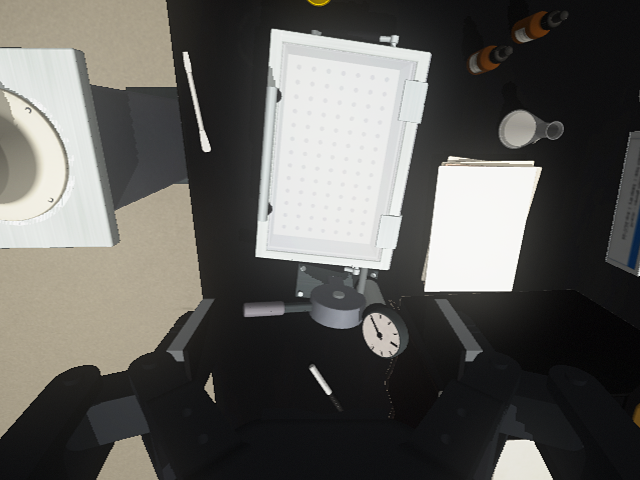

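The wrist view shows the chest from above: lid corners at (272,30), (432,52), (385,270) and (257,257), handle bar along x≈271, lever grip at (245–285,310) and gauge at (384,330). No extra jars show behind the chest.

Run:
```python
from h import *
c=cam('wrist'); im=c['image']
np.savez('w1.npz',**{k:c[k] for k in ['R','t','fx','fy','cx','cy']})
zoom(im,245,10,200,140,4,'zw1a.png'); zoom(im,235,180,200,150,4,'zw1b.png')
```

```text
(no output)
```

View pics/zw1a.png

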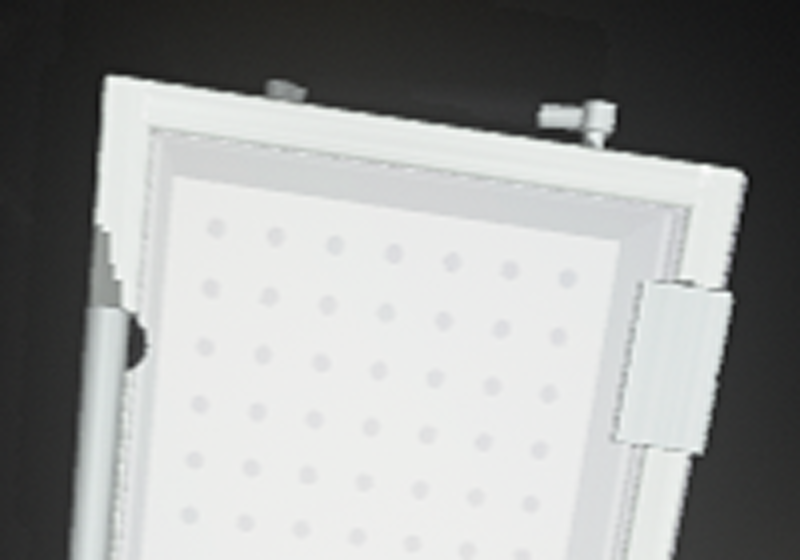

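View pics/zw1b.png

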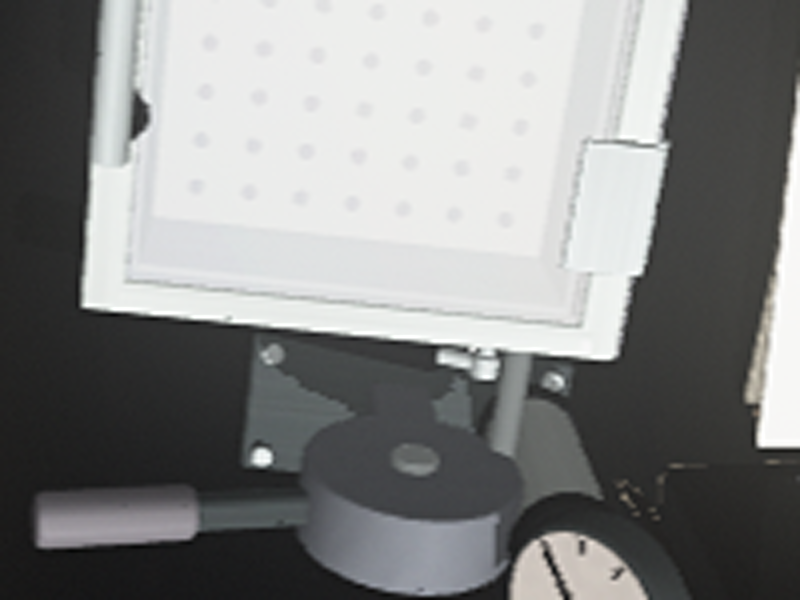

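```bash
cat > m2.py <<'E'
from h import *
c=dict(np.load('w1.npz'))
A=lambda x,y:(245+x/4,10+y/4); B=lambda x,y:(235+x/4,180+y/4)
def rp(n,ps,z):
    X=np.array([onz(c,p,z)[:2] for p in ps]); print(n,z,X.round(4).tolist()); return X
S=rp('shelf',[A(175,178),A(618,240),B(545,258),B(153,217)],.036)
L=rp('lid',[A(107,76),A(746,172),B(617,358),B(81,306)],.114)
b=rp('bar',[A(110,306),B(113,163)],.156)
for X in (S,L):
    print('mean',X.mean(0),'sides',[np.linalg.norm(X[i]-X[(i+1)%4]).round(4) for i in range(4)],'yaw',-np.arctan2(X[0,0]-X[3,0],X[0,1]-X[3,1]),-np.arctan2(X[1,0]-X[2,0],X[1,1]-X[2,1]))
d=b[0]-b[1];print('bar',b.mean(0),np.linalg.norm(d),-np.arctan2(*d))
print('grip', onz(c,B(35,523),.115), onz(c,B(198,512),.098), 'hub',onz(c,B(415,457),.1))
cs,cd=cam('scene'),cam('side')
for n,u in [('scene',cs),('side',cd)]:
    z=.156
S=lambda x,y:(235+x/4,120+y/4); D=lambda x,y:(235+x/4,150+y/4)
print('bar scene',(onz(cs,S(376,410),.156)+onz(cs,S(583,293),.156))/2,'side',(onz(cd,D(405,356),.156)+onz(cd,D(583,255),.156))/2)
E
python3 m2.py
```

```text
shelf 0.036 [[0.4758, 0.1446], [0.6394, 0.1245], [0.6078, -0.1502], [0.4404, -0.1289]]
lid 0.114 [[0.4598, 0.1594], [0.6602, 0.1339], [0.6226, -0.1634], [0.421, -0.1382]]
bar 0.156 [[0.4616, 0.0906], [0.4418, -0.0719]]
mean [ 0.54084792 -0.00249733] sides [np.float64(0.1648), np.float64(0.2765), np.float64(0.1687), np.float64(0.2758)] yaw -0.12851433221698372 -0.11437274868537275
mean [ 0.54091296 -0.0020676 ] sides [np.float64(0.202), np.float64(0.2996), np.float64(0.2031), np.float64(0.3002)] yaw -0.12962325901181726 -0.12589967918260553
bar [0.45170372 0.00931056] 0.1637130355060405 -0.12160086895545347
grip [ 0.39778053 -0.22787408  0.115     ] [ 0.45954567 -0.23440863  0.098     ] hub [ 0.54693998 -0.21081778  0.1       ]
bar scene [0.44833076 0.00886613 0.156     ] side [0.44568885 0.01424639 0.156     ]
```

```bash
cat >> h.py <<'E'
CY=-.125; CC=np.array([.5398,-.0025]); ex=np.array([np.cos(CY),np.sin(CY)]); ey=np.array([-np.sin(CY),np.cos(CY)])
HX=CC+.103*ex
def ch(x,y,z): return [*(CC+x*ex+y*ey),z]
def bar(th,dx=0,dz=0):  # bar centre in world at lid angle
    x=.103-.193*np.cos(th)+.052*np.sin(th)+dx; z=.104+.193*np.sin(th)+.052*np.cos(th)+dz
    return ch(x,0,z)
DN=[np.pi,0,np.pi/2+CY]
def st(s=''):
    o=env.get_obs(); print(s,'t%.1f'%o['t'],np.round(o['eef_pos'],4),'F',np.round(o['wrist_force'],1),'w%.4f'%o['grip_width'])
E
python3 - <<'E'
from h import *
p=bar(0); env.move_to([p[0],p[1],.25],DN); st()
print(env.line_to([p[0],p[1],.137],vel=.12,force_limit=10)); st()
env.clamp(25); st('clamped')
E
```

```text
t4.7 [0.4522 0.0085 0.2514] F [ 0.4 -0.3  0.8] w0.0858
False
 t5.8 [0.4512 0.0088 0.1377] F [ 0.4 -0.1 -0.2] w0.0852
clamped t6.5 [0.4502 0.0087 0.1371] F [-1.9 -0.2  3.8] w0.0124
```

Run:
```python
from h import *
for th in np.arange(.1,1.31,.1):
    p=bar(th,0,-.019)
    env.line_to(p,DN,vel=.1)
    if round(th*10)%2==0: st(f'{th:.1f}')
    F=np.linalg.norm(env.get_obs()['wrist_force'])
    if F>35: print('stop',th,F); break
```

```text
0.2 t7.2 [0.4635 0.0071 0.174 ] F [-3.8  0.5 -1.7] w0.0120
0.4 t7.9 [0.4836 0.0045 0.2082] F [-9.8  1.4  4.6] w0.0122
0.6 t8.6 [0.511  0.001  0.2385] F [-14.8   0.9  15.8] w0.0122
0.8 t9.3 [ 0.5468 -0.0035  0.2626] F [-8.   0.2 12.4] w0.0119
1.0 t10.0 [ 0.5838 -0.0082  0.2773] F [-3.1 -0.3  7.5] w0.0119
1.2 t10.7 [ 0.621  -0.0129  0.2839] F [-0.8 -0.3  4. ] w0.0118
```

Run:
```python
from h import *
st()
env.open_gripper(); st('open')
p=bar(1.3,-.0,-.019)
env.line_to([p[0],p[1],p[2]+.12],vel=.2); st()
cv2.imwrite('pics/s2.png',cam('scene')['image'])
env.move_to([.45,.2,.42],[np.pi,0,1.57]); st()
c=cam('wrist');cv2.imwrite('pics/w2.png',c['image'])
```

```text
t11.0 [ 0.6403 -0.0154  0.2847] F [ 0.2 -0.8  3.2] w0.0118
open t11.7 [ 0.6404 -0.0151  0.2848] F [ 1.8  0.5 -0.1] w0.0854
 t12.5 [ 0.6398 -0.0151  0.4035] F [-0.2  0.2 -1.4] w0.0854
 t13.6 [0.4512 0.1985 0.4198] F [-0.4 -0.7 -0.3] w0.0855
```

View pics/s2.png

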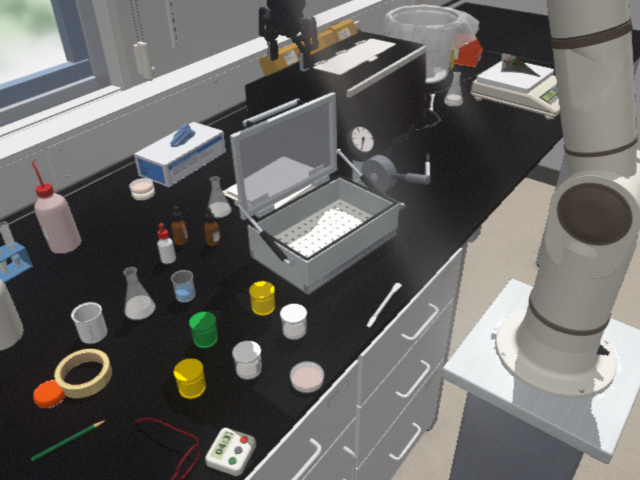

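View pics/w2.png

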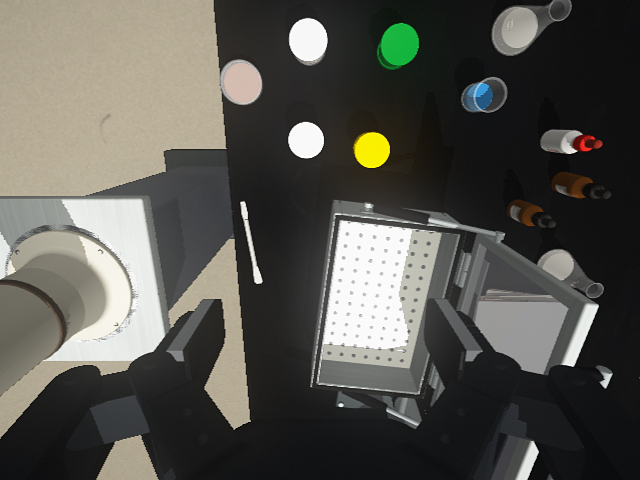

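The lid stands open by itself. The two white jars are at wrist pixels (306,140) and (308,40); I see no others. Next is measuring and picking the first.

```bash
cat >> h.py <<'E'
def jars(c,box):
    x0,y0,x1,y1=box; im=c['image'][y0:y1,x0:x1].astype(int)
    m=((im.min(2)>185)&(im.max(2)-im.min(2)<30)).astype(np.uint8)
    out=[]
    for k in cv2.findContours(m,cv2.RETR_EXTERNAL,cv2.CHAIN_APPROX_NONE)[0]:
        a=cv2.contourArea(k)
        if a<300: continue
        (u,v),(w,h),_=cv2.fitEllipse(k)
        P=onz(c,(u+x0,v+y0),.053); Q=onz(c,(u+x0+max(w,h)/2,v+y0),.053)
        out.append((P.round(4),'diam',round(2*np.linalg.norm(Q-P),4),'px',(round(u+x0),round(v+y0)),a))
    return out
E
python3 - <<'E'
from h import *
c=cam('wrist')
for j in jars(c,(270,0,340,200)): print(j)
c=cam('scene')
for j in jars(c,(225,295,320,385)): print('scene',j)
E
```

```text
(array([0.4252, 0.2537, 0.053 ]), 'diam', np.float64(0.0501), 'px', (306, 140), 969.0)
(array([0.4305, 0.3801, 0.053 ]), 'diam', np.float64(0.055), 'px', (307, 39), 1241.0)
scene (array([0.3072, 0.3599, 0.053 ]), 'diam', np.float64(0.0459), 'px', (306, 376), 337.0)
scene (array([0.4294, 0.3798, 0.053 ]), 'diam', np.float64(0.0496), 'px', (246, 351), 435.0)
scene (array([0.4241, 0.253 , 0.053 ]), 'diam', np.float64(0.0491), 'px', (293, 313), 350.5)
```

```bash
cat >> h.py <<'E'
def pick(p,yaw=np.pi):
    O=[np.pi,0,yaw]
    env.move_to([p[0],p[1],.16],O); st('above')
    r=env.line_to([p[0],p[1],.016],vel=.12,force_limit=8); st(f'down {r}')
    env.clamp(40); st('clamp')
    env.line_to([p[0],p[1],.22],vel=.15); st('lift')
def place(x,y,yaw):
    O=[np.pi,0,yaw]; a=ch(x,y,.22)
    env.line_to(a,O,vel=.2); st('over')
    env.line_to(ch(x,y,.070),vel=.12)
    r=env.line_to(ch(x,y,.046),vel=.03,force_limit=4); st(f'set {r}')
E
python3 - <<'E'
from h import *
pick((.4248,.2535)); place(-.02,-.065,np.pi+CY)
E
```

```text
above t15.0 [0.4258 0.2535 0.1606] F [-0.1 -0.1 -0.4] w0.0855
down False t16.4 [0.4253 0.2538 0.0166] F [-0.1  0.5  0.3] w0.0855
clamp t16.8 [0.4252 0.2537 0.0167] F [-1.1 -1.3  5.5] w0.0491
lift t18.3 [0.4242 0.2531 0.2191] F [-0.4 -0.  -2.1] w0.0491
over t20.1 [ 0.5117 -0.0632  0.22  ] F [ 0.4  0.2 -2.2] w0.0490
set True t22.1 [ 0.5118 -0.0645  0.0527] F [-0.9  0.4  5.5] w0.0492
```

Run:
```python
from h import *
env.open_gripper(); p=env.get_obs()['eef_pos']; env.line_to([p[0],p[1],.25],vel=.2); st()
env.move_to([.40,.30,.3],[np.pi,0,np.pi])
st(); c=cam('wrist'); cv2.imwrite('pics/w3.png',c['image'])
c2=cam('scene'); cv2.imwrite('pics/s3.png',c2['image'])
for j in jars(c2,(225,330,290,370)): print('scene',j)
```

```text
t23.7 [ 0.5099 -0.0643  0.2489] F [ 1.4  0.1 -0. ] w0.0851
 t25.1 [0.4009 0.2985 0.2996] F [-0.1  0.1  0. ] w0.0848
scene (array([0.4294, 0.3798, 0.053 ]), 'diam', np.float64(0.0496), 'px', (246, 351), 435.0)
```

View pics/s3.png

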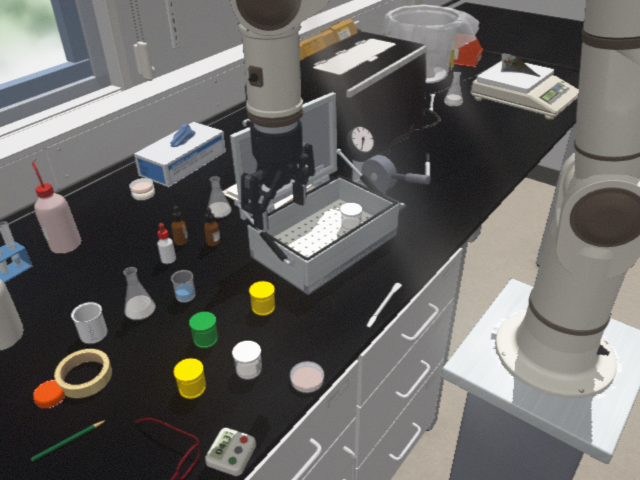

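View pics/w3.png

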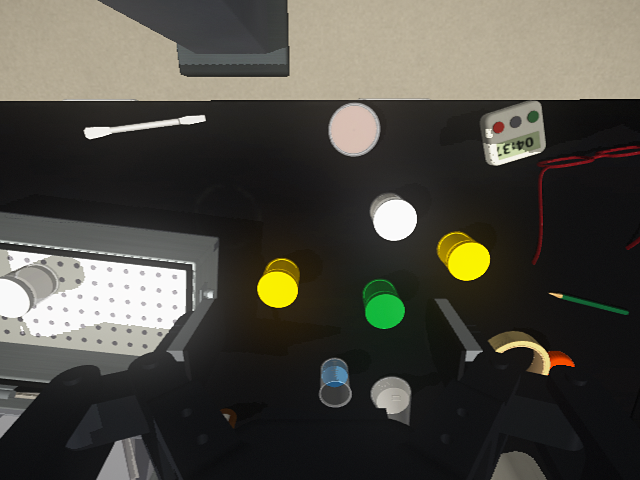

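The first jar stands upright inside the chest. In the wrist view the second is at (394,218), not moved. I'll pick it now.

Run:
```python
from h import *
c=cam('wrist')
j=jars(c,(360,185,430,250)); print(j)
p=(j[0][0][:2]+np.array([.4294,.3798]))/2
assert np.linalg.norm(p-[.43,.38])<.01
pick(p); place(-.02,.065,np.pi+CY)
```

```text
[(array([0.4294, 0.3795, 0.053 ]), 'diam', np.float64(0.0501), 'px', (395, 220), 1348.0)]
above t26.0 [0.4298 0.3792 0.1605] F [1.1 0.7 0.9] w0.0854
down False t27.3 [0.4299 0.3802 0.0168] F [-0.2 -0.1  0.8] w0.0854
clamp t27.8 [0.4298 0.3799 0.0167] F [0.1 0.5 6. ] w0.0489
lift t29.3 [0.4289 0.3791 0.2189] F [ 0.5 -0.5 -1.4] w0.0491
over t31.1 [0.5277 0.0659 0.22  ] F [ 0.   0.1 -2. ] w0.0490
set True t33.1 [0.5281 0.0645 0.0527] F [-1.4  0.9  6. ] w0.0492
```

Run:
```python
from h import *
env.open_gripper(); p=env.get_obs()['eef_pos']; env.line_to([p[0],p[1],.28],vel=.2)
env.move_to([.45,.02,.45],[np.pi,0,np.pi/2+CY]); st()
cv2.imwrite('pics/s4.png',cam('scene')['image']); cv2.imwrite('pics/w4.png',cam('wrist')['image'])
```

```text
t36.1 [0.4499 0.0201 0.4491] F [ 0.8  0.2 -0.5] w0.0855
```

View pics/s4.png

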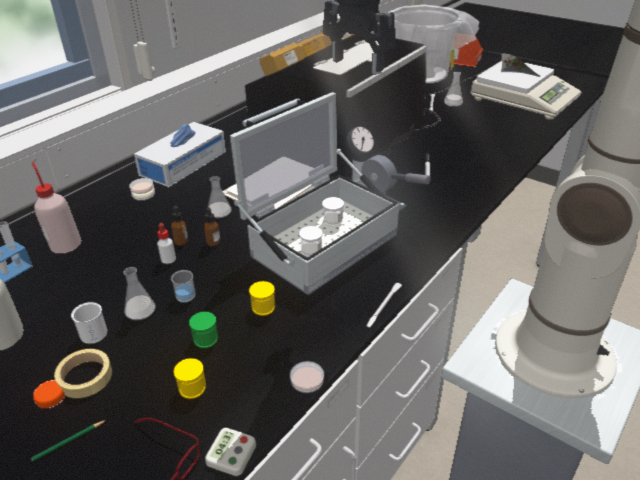

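View pics/w4.png

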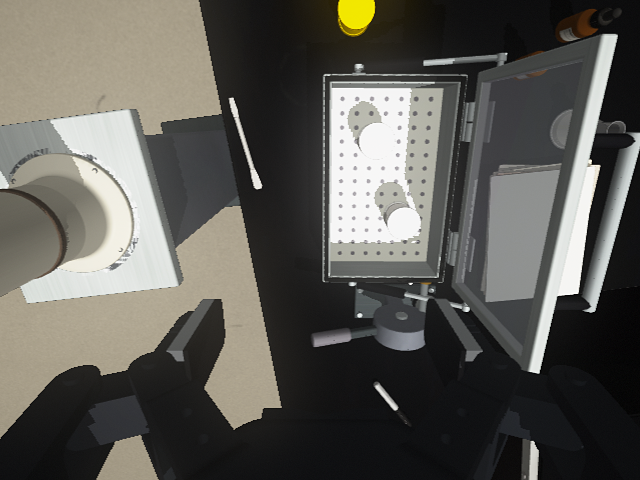

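Run:
```python
from h import *
cw,cs=cam('wrist'),cam('scene')
for n,c,px in [('w',cw,[(376,141),(404,222)]),('s',cs,[(311,235),(333,205)])]:
    for p in px:
        X=onz(c,p,.089)[:2]-CC; print(n,X@ex,X@ey)
zoom(cs['image'],235,170,180,130,4,'z5.png')
```

```text
w -0.020273302158317484 0.06503271223078999
w 0.027178410914724224 -0.05251438375724861
s -0.02784505885813512 0.07074447931771533
s 0.018590373030451753 -0.048019228839945936
```

View pics/z5.png

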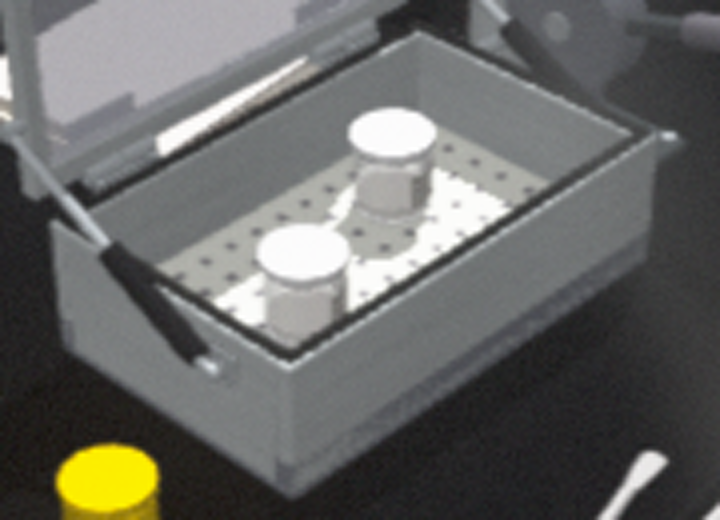

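Both jars stand upright on the shelf. The first has been knocked to chest (0.027, −0.053), but it's still well inside, so that is fine. I'll close the lid by pushing the bar from behind.

Run:
```python
from h import *
env.clamp(20); st()
p=bar(1.6,.045,0)
print(p, env.solve_ik([p[0],p[1],.276],DN))
env.line_to([p[0],p[1],.43],DN,vel=.25); st()
print(env.line_to([p[0],p[1],.276],vel=.15,force_limit=8)); st()
cv2.imwrite('pics/s6.png',cam('scene')['image'])
```

```text
t37.1 [0.45 0.02 0.45] F [-0.4 -0.2 -0.3] w0.0000
[np.float64(0.7438090714992831), np.float64(-0.02813478774180809), np.float64(0.2953993302273435)] [ 0.0158364   0.61145721 -0.02366755  1.22883832  0.01409394  1.30145425
 -0.13229467]
 t38.4 [ 0.7435 -0.028   0.4301] F [-1.   0.1 -0.2] w0.0002
False
 t39.6 [ 0.7445 -0.0281  0.2775] F [ 0.3 -0.8 -0.5] w-0.0002
```

View pics/s6.png

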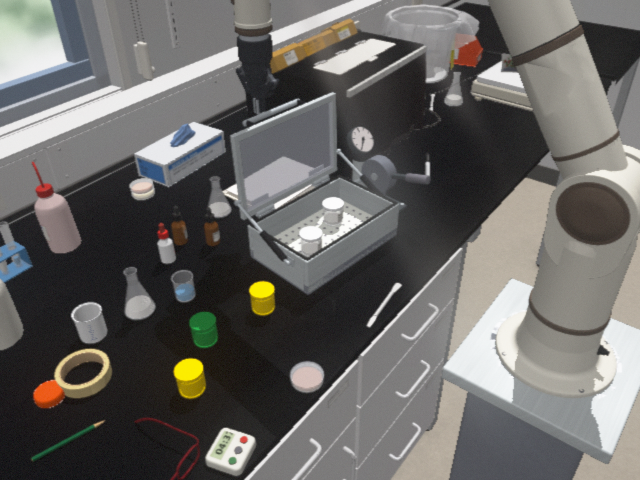

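Run:
```python
from h import *
for th in list(np.arange(1.6,.64,-.1)):
    env.line_to(bar(th,.021,-.019),DN,vel=.1); st(f'{th:.1f}')
    if np.linalg.norm(env.get_obs()['wrist_force'])>35: print('stop');break
env.dwell(.5); p=env.get_obs()['eef_pos']
cv2.imwrite('pics/s7.png',cam('scene')['image'])
```

```text
1.6 t40.0 [ 0.7204 -0.0252  0.2775] F [ 0.2 -0.1 -0.2] w-0.0001
1.5 t40.4 [ 0.7019 -0.0228  0.2822] F [ 2.  -0.7  2.1] w0.0005
1.4 t40.7 [ 0.6816 -0.0204  0.2842] F [ 2.8 -1.2  2. ] w-0.0000
1.3 t41.1 [ 0.6614 -0.0179  0.2846] F [ 1.9 -1.   0.8] w-0.0001
1.2 t41.4 [ 0.6416 -0.0153  0.2835] F [ 1.  -1.   0.4] w0.0002
1.1 t41.8 [ 0.6221 -0.0127  0.2804] F [ 0.5  0.8 -0.4] w0.0001
1.0 t42.1 [ 0.603  -0.0104  0.2754] F [ 1.4  1.1 -0. ] w-0.0001
0.9 t42.5 [ 0.5844 -0.0081  0.2685] F [ 0.2  0.1 -0.3] w-0.0001
0.8 t42.8 [ 0.5667 -0.0059  0.2597] F [-1.   0.2 -0.3] w0.0001
0.7 t43.2 [ 0.55   -0.0038  0.2493] F [ 0.5 -0.2  0.3] w-0.0000
```

View pics/s7.png

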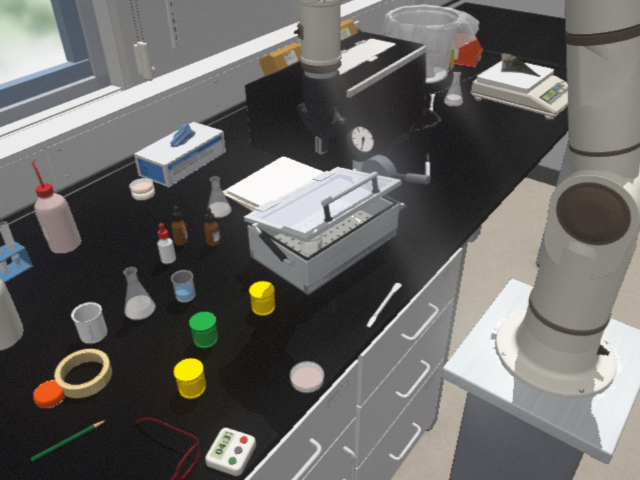

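The lid is sinking shut on its own. I'll retract, then press the handle lightly to make sure.

Run:
```python
from h import *
p=env.get_obs()['eef_pos']; env.line_to([p[0],p[1],.34],vel=.15)
b=bar(0); env.line_to([b[0],b[1],.26],DN,vel=.2); env.dwell(1); st()
print(env.line_to([b[0],b[1],.150],vel=.06,force_limit=10)); st('touch')
env.dwell(.5); st()
env.line_to([b[0],b[1],.26],vel=.15)
env.move_to([.45,-.15,.40],DN)
c=cam('wrist'); cv2.imwrite('pics/w8.png',c['image'])
np.savez('w8.npz',**{k:c[k] for k in ['R','t','fx','fy','cx','cy']})
c=cam('side'); zoom(c['image'],235,150,200,150,4,'z8.png'); st()
```

```text
t46.3 [0.4505 0.0087 0.26  ] F [-0.2 -0.   0.8] w0.0003
True
touch t47.7 [0.4504 0.0087 0.1624] F [-2.2  0.   9.6] w-0.0002
 t48.2 [0.4504 0.0087 0.1624] F [-2.5  0.   9.9] w-0.0000
 t50.0 [ 0.4497 -0.1479  0.3981] F [-0.3  0.7 -0.1] w-0.0001
```

View pics/w8.png

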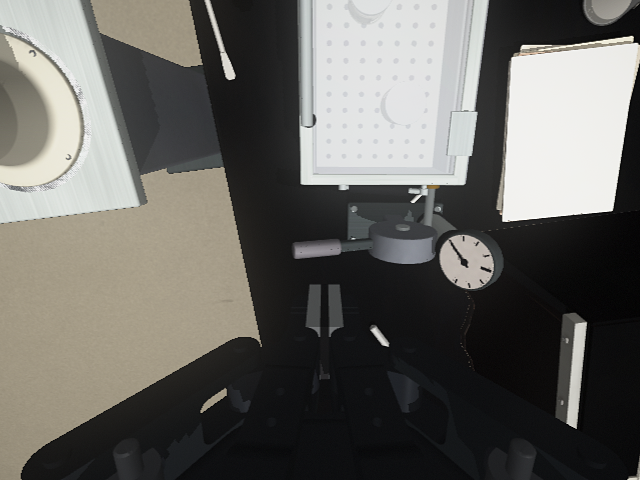

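View pics/z8.png

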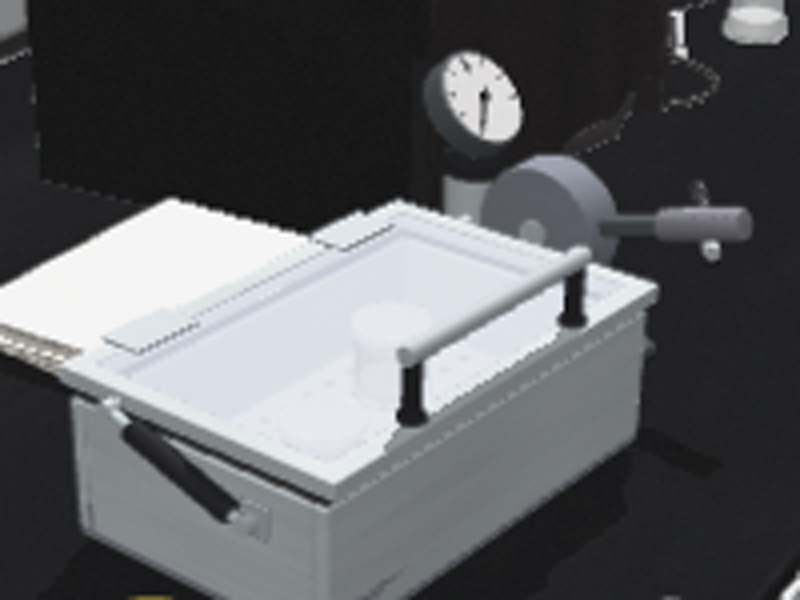

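Run:
```python
from h import *
a=dict(np.load('w1.npz'));b=dict(np.load('w8.npz'));cs=cam('scene');cd=cam('side')
im=cv2.imread('pics/w8.png'); zoom(im,280,190,180,110,4,'zw8.png')
for n,u,v,s in [('end',(243.7,310.7),(292.5,251),(235+770/4,120+237/4)),('start',(284.5,308),(340,246),(235+686/4,120+228/4))]:
    P=tri(a,u,b,v);Q=tri(cs,s,b,v); print(n,P,Q,(P[0][:2]-CC)@ex,(P[0][:2]-CC)@ey)
```

```text
end (array([ 0.4008368 , -0.21787562,  0.13188411]), np.float64(0.0012189867175977822)) (array([ 0.40035454, -0.21755249,  0.13209553]), np.float64(0.0001628311862732799)) -0.11102706875123519 -0.2310203924479304
start (array([ 0.46059113, -0.2248815 ,  0.11436851]), np.float64(0.0008863975983066737)) (array([ 0.45987634, -0.22516352,  0.11372118]), np.float64(0.0007754559192458438)) -0.05086549810757858 -0.2305217544821808
```

View pics/zw8.png

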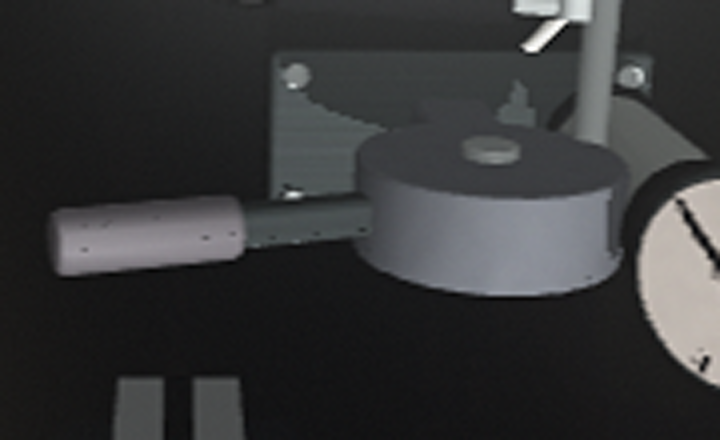

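The lid is shut: bar top touched at 162.4 mm against 162.5 expected. The lever grip triangulates consistently too: 62.7 mm long, slope 0.283. First stroke next.

```bash
cat >> h.py <<'E'
def stroke():
    a=ch(-.083,-.231,.165)
    env.line_to(a,DN,vel=.15)
    r=env.line_to(ch(-.083,-.231,.148),vel=.1,force_limit=3); print('pre',r)
    r=env.line_to(ch(-.085,-.231,.060),vel=.06,force_limit=18); st(f'bottom {r}')
    env.dwell(.3); st('hold')
    env.line_to(a,vel=.08); env.dwell(1.0); st('up')
def gauge(n):
    c=cam('side'); zoom(c['image'],325,150,110,80,6,n)
E
python3 - <<'E'
from h import *
p=ch(-.083,-.231,.25); env.move_to(p,DN); st(); gauge('g0.png'); stroke(); gauge('g1.png')
E
```

```text
t50.8 [ 0.4298 -0.2208  0.2508] F [ 0.7 -0.6  0.5] w0.0003
pre True
bottom True t52.9 [ 0.4265 -0.2214  0.0815] F [-5.8  2.5 22.3] w-0.0001
hold t53.2 [ 0.4264 -0.2214  0.0817] F [-4.9  1.5 18.5] w-0.0001
up t55.4 [ 0.4287 -0.2214  0.165 ] F [ 0.4  0.5 -0.1] w0.0000
```

View pics/g1.png

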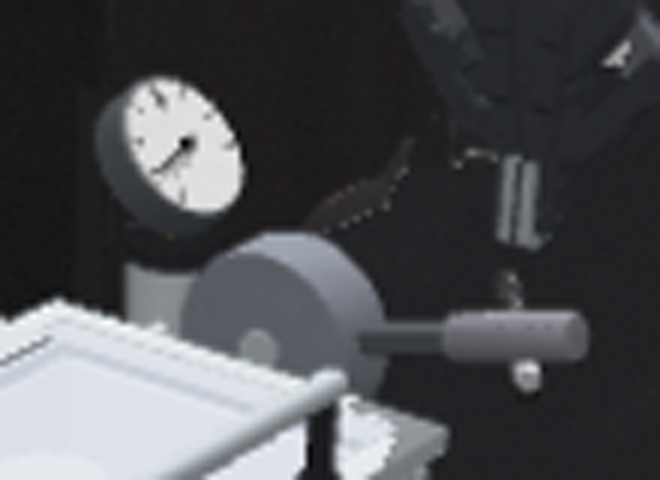

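View pics/g0.png

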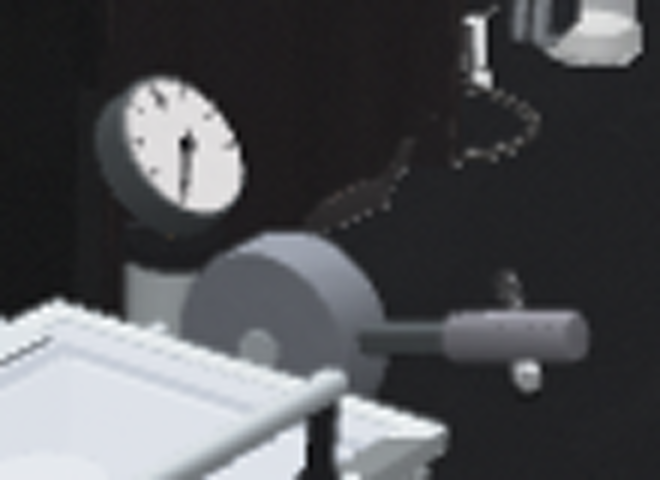

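The needle moved one mark, to the one at about (157,170), and the lever sprang back. Two more strokes, then a look.

Run:
```python
from h import *
stroke(); gauge('g2.png'); stroke(); gauge('g3.png')
import cv2
cv2.imwrite('pics/g23.png',np.hstack([cv2.imread('pics/g2.png')[50:260,60:360],cv2.imread('pics/g3.png')[50:260,60:360]]))
```

```text
pre True
bottom True t57.0 [ 0.4264 -0.2214  0.0815] F [-5.8  2.1 21.4] w-0.0002
hold t57.3 [ 0.4263 -0.2214  0.0817] F [-4.4  2.7 18.9] w0.0002
up t59.5 [ 0.4286 -0.2213  0.165 ] F [ 0.3 -0.2 -0. ] w-0.0001
pre True
bottom True t61.1 [ 0.4266 -0.2214  0.0816] F [-5.7  1.8 21. ] w0.0001
hold t61.4 [ 0.4266 -0.2214  0.0818] F [-4.4  1.6 18.3] w0.0002
up t63.6 [ 0.4287 -0.2213  0.165 ] F [-0.   0.7 -0.4] w0.0004
```

View pics/g23.png

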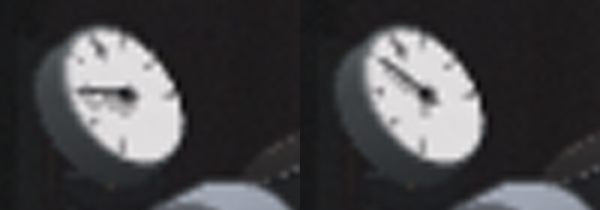

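The needle is on marks 2 and 3 after these strokes, and the next mark (100,45) is the long one. Last stroke, then retreat and check.

Run:
```python
from h import *
stroke(); p=ch(-.083,-.231,.30); env.line_to(p,vel=.2)
env.move_to([.42,.0,.45],DN); st()
gauge('g4.png'); c=cam('wrist'); cv2.imwrite('pics/w9.png',c['image']); cv2.imwrite('pics/s9.png',cam('scene')['image'])
```

```text
pre True
bottom True t65.2 [ 0.4266 -0.2215  0.0816] F [-5.8  2.6 21.3] w0.0004
hold t65.5 [ 0.4266 -0.2214  0.0818] F [-4.6  2.1 17.4] w-0.0001
up t67.7 [ 0.4287 -0.2213  0.165 ] F [ 0.1 -1.1  0. ] w-0.0002
 t69.5 [ 0.4198 -0.0013  0.4487] F [-0.7 -0.5 -0.7] w0.0002
```

View pics/g4.png

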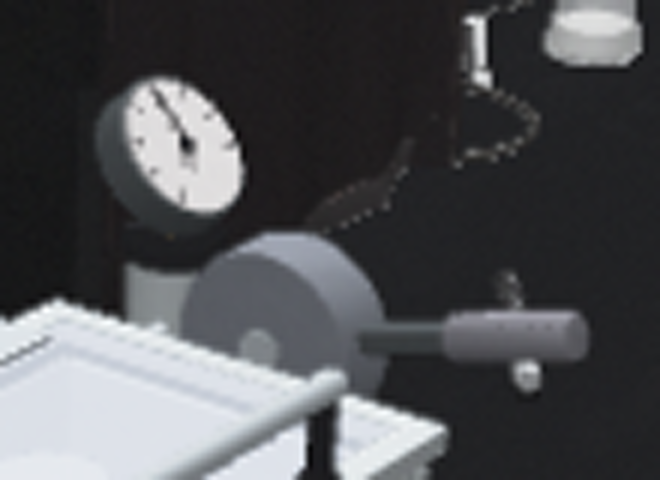

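View pics/w9.png

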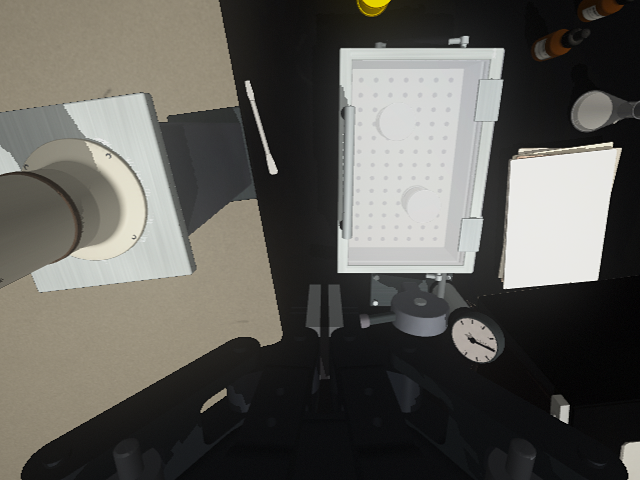

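View pics/s9.png

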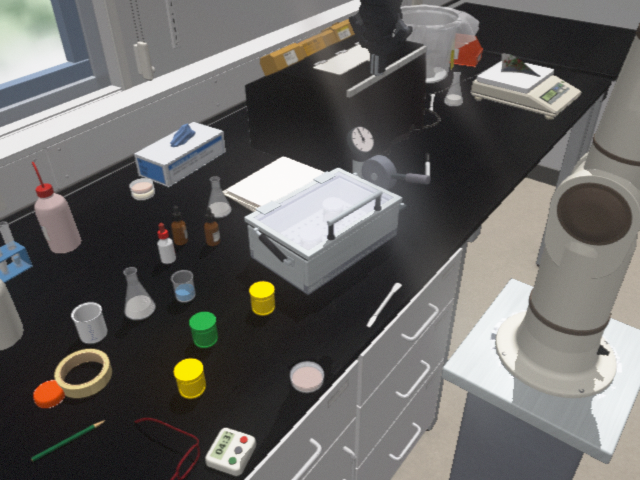

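The needle sits on the long fourth mark at (155,92), the lid is shut over the two upright jars, and the lever is up. The beaker and dish have not moved and the robot is clear, so I'm handing in.

```bash
python3 -c "
from rig import env
env.finish_job()"
```

```text
the job is handed in; nothing more can be done
```

I put both sample jars that were on the bench upright on the shelf and shut the lid. I then gave the pump four full strokes and handed the job in at about 70 s. I found only two of the four possible jars in the camera views.

- **Lid:** I raised it by the handle to about 1.3 rad and let go, and it stood open by itself. After closing, a light press met the handle bar at 162.4 mm, where 162.5 mm means fully shut.
- **Jars:** One jar was found about 5 cm from where I had put it, probably the random knock mentioned in the task. It was still upright and well inside the shelf, so I left it there.
- **Pump:** Each stroke went down to the stop, and the pictures show the needle moving one mark each time. It ended on the long fourth mark with the lever back up.
- **Bystanders:** The beaker and dish are at the same places in the last picture as in the first.

No check failed. The fixed cameras differed from the wrist camera by up to about 1 cm on the jars in the chest and on the handle, so I used the wrist camera.

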